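# Test two keys of the switch boxes

## Task

Four newly soldered switch boxes stand loose in the black tray, waiting for a function check. With a fingertip, gently press the square key right down and let it spring back up, then do the same with the long bar-shaped key, and withdraw. Do not press the two round keys, do not lift, tip or push the boxes about, and leave the spool, the tin and the cutters alone.

Things in the scene. Friction and masses are not known exactly. Their poses are not given: they have to be found in the camera images.
- key_square_top (a point): centre of the flat top of the square key cap, 26 x 26 mm, black plastic, in the middle of the top of its own grey box. It rides down with the key. Its z axis is the box's (up), its x and y axes are the box's. Unpressed the key top stands 57 mm above the bench and 18 mm above its box's face plate; 11 mm still stand out when it is fully down.
- key_square (a joint): travel of the square key cap: 0 = up, 0.007 m = fully down; from about 4.5 mm it counts as pressed. It springs back by itself: about 1.6 N starts it moving down, about 5 N takes it fully down.
- box_square: loose switch box with the square key cap on top: grey, 62 x 62 mm, 35 mm high with its rubber feet, 0.2 to 0.42 kg, standing on the floor of the tray (4 mm above the bench). Origin: centre of its underside; z up; x and y along its sides.
- key_bar_top (a point): centre of the flat top of the long narrow bar key cap, 14 mm (box x) by 46 mm (box y), black plastic, in the middle of the top of its own grey box. It rides down with the key. Its z axis is the box's (up), its x and y axes are the box's. Unpressed the key top stands 57 mm above the bench and 18 mm above its box's face plate; 11 mm still stand out when it is fully down.
- key_bar (a joint): travel of the long narrow bar key cap: 0 = up, 0.007 m = fully down; from about 4.5 mm it counts as pressed. It springs back by itself: about 1.6 N starts it moving down, about 5 N takes it fully down.
- box_bar: loose switch box with the long narrow bar key cap on top: grey, 62 x 62 mm, 35 mm high with its rubber feet, 0.2 to 0.42 kg, standing on the floor of the tray (4 mm above the bench). Origin: centre of its underside; z up; x and y along its sides.
- key_large_top (a point): centre of the flat top of the large round key cap, 40 mm across, black plastic, in the middle of the top of its own grey box. It rides down with the key. Its z axis is the box's (up), its x and y axes are the box's. Unpressed the key top stands 57 mm above the bench and 18 mm above its box's face plate; 11 mm still stand out when it is fully down.
- key_large (a joint): travel of the large round key cap: 0 = up, 0.007 m = fully down; from about 4.5 mm it counts as pressed. It springs back by itself: about 1.6 N starts it moving down, about 5 N takes it fully down.
- box_large: loose switch box with the large round key cap on top: grey, 62 x 62 mm, 35 mm high with its rubber feet, 0.2 to 0.42 kg, standing on the floor of the tray (4 mm above the bench). Origin: centre of its underside; z up; x and y along its sides.
- key_small_top (a point): centre of the flat top of the small round key cap, 16 mm across, black plastic, in the middle of the top of its own grey box. It rides down with the key. Its z axis is the box's (up), its x and y axes are the box's. Unpressed the key top stands 57 mm above the bench and 18 mm above its box's face plate; 11 mm still stand out when it is fully down.
- key_small (a joint): travel of the small round key cap: 0 = up, 0.007 m = fully down; from about 4.5 mm it counts as pressed. It springs back by itself: about 1.6 N starts it moving down, about 5 N takes it fully down.
- box_small: loose switch box with the small round key cap on top: grey, 62 x 62 mm, 35 mm high with its rubber feet, 0.2 to 0.42 kg, standing on the floor of the tray (4 mm above the bench). Origin: centre of its underside; z up; x and y along its sides.
- tray: shallow black tray, 280 x 280 mm, fixed to the bench, rim 16 mm high, floor 4 mm above the bench; the four boxes stand in it in two rows of two, about 110 mm apart, which box is where varies. Origin: centre of its underside.
- spool: bystander beside the tray: solder spool standing on end on the bench, 56 mm across, 40 mm high. Origin: centre of its underside.
- tin: bystander beside the tray: round steel tip-cleaner tin with brass turnings, 76 mm across, 43 mm high. Origin: centre of its underside.
- cutters: bystander on the bench beyond the tray: small flush cutters with two blue handles lying flat, about 140 x 70 mm, 15 mm high. Origin: between the handles, at bench height; jaws to its +x.
Things that resemble listed ones, but are neither listed nor needed, are in the scene too. Leave any blue or pink look-alike of the box_large alone.

How it is judged (in metres and radians):
On the way, in this order (a step that is already met when the one before it is completed fails the run):
1. the square key is pressed down (the bar key is up) (value of joint key_square above 0.0045 m and value of joint key_bar below 0.002 m), for 0.1 s.
2. the square key is back up and the bar key is up (value of joint key_square below 0.0015 m and value of joint key_bar below 0.002 m), for 0.1 s.
3. the bar key is pressed down while the square key is up (value of joint key_bar above 0.0045 m and value of joint key_square below 0.002 m), for 0.1 s.
At the end, for the whole second after the job is handed in: All four keys are up again (within 1.5 mm), the four boxes stand upright (within 0.1 rad), at rest and within 15 mm of where they were, and the spool, tin and cutters are within 15 mm of where they were (value of joint each of key_square, key_bar, key_large, key_small below 0.0015 m and distance of each of box_square, box_bar, box_large, box_small, spool, tin, cutters from where it was at the start of the episode below 0.015 m and angle between each of box_square, box_bar, box_large, box_small's own z axis and vertical below 0.1 rad and linear speed of each of box_square, box_bar, box_large, box_small below 0.02 m/s); the robot touches nothing.
It fails at once if a round key is pressed (more than 3 mm) (value of joint any of key_large, key_small above 0.003 m).
It fails at once if a key is pressed harder than 30 N: not gently (contact force between any of the arm, the fingers and key_square above 30 N or contact force between any of the arm, the fingers and key_bar above 30 N or contact force between any of the arm, the fingers and key_large above 30 N or contact force between any of the arm, the fingers and key_small above 30 N).
It fails at once if a box is lifted, tipped or pushed more than 20 mm (distance of any of box_square, box_bar, box_large, box_small from where it was at the start of the episode above 0.02 m or angle between any of box_square, box_bar, box_large, box_small's own z axis and vertical above 0.2 rad or height (world z) of any of box_square, box_bar, box_large, box_small above 0.012 m).
It fails at once if the spool, tin or cutters are moved more than 20 mm (distance of any of spool, tin, cutters from where it was at the start of the episode above 0.02 m).
It also fails if it takes over 38 s, if anything falls off the work surface, if the arm or the gripper's body presses on something with over 40 N, if the wrist force passes 120 N, or if a joint passes its speed limit or range.

## Robot

A 6-joint arm with a two-finger parallel gripper is mounted at the origin on the work surface. World frame = base frame: x ahead of the robot, y to its left, z up, the work surface at z = 0. Lengths are in m, angles in degrees, forces in N, time in s.
With the tool pointing down it reaches from about 0.4 to 0.825 m from the base axis. Payload 7 kg.
Tool frame: the origin (TCP) lies at the very end of the fingers, on their centre line; the grasp point (between the pads) lies 19 mm behind it; z points along the fingers, y is the line along which they close (so a half turn about z gives the same grasp; the last joint's range is limited). The gripper opens to 88 mm and grips with 3 to 60 N. Pads are 19 mm wide; open, the fingers measure 130 mm over their backs; the gripper's body (78 mm by 193 mm) begins 47 mm behind the grasp point.
Start: joints at [-50.701, 20.546, 0.682, 0, -70.136, -16.507], TCP at [0.261, -0.622, 0.227] pointing down, gripper open.
Joint ranges: [-176.03, 176.03], [-82.01, 121.73], [-58.28, 71.71], [-173.87, 95.51], [-174.79, -0.11], [-173.66, 173.66]. Speed limits (degrees/s): [136.94, 136.94, 172.46, 180, 180, 180].

## Interface

Orientations are given as [roll, pitch, yaw] about the fixed x, y, z axes, in that order (R = Rz(yaw) Ry(pitch) Rx(roll)).
In Python, from plant import r gives the robot as it stands. The module is installed in compiled form; this text tells all that it offers.
- The arm moves only by the tool jog_arm, never from a script. Its arguments are lists of equal length, an entry for each row: "travel": the shift along the tool's x, y, z each as a share of 50 cm, from -1 to 1, a list of three; "dr": the turn, a rotation vector about the tool's x, y, z each as a share of 360 degrees, from -1 to 1, a list of three; "claw": the opening, from 0 (shut) to 1 (fully open). A call has exactly 10 rows; each row is the pose to reach, as a shift and turn from the pose commanded when the call began, along the tool's axes at that moment, turning the shorter way round; what a row does not reach only later rows make up. A row lasts 1/8 s, in which the tool goes at most 62.5 mm and 10.7 degrees, less where a joint would pass 70% of its speed; a pose out of reach is approached as far as the arm can. A call with a number of a shift or a turn outside -1 to 1 is refused whole. A call with a gripper value outside its range is refused whole. The fingers move at their own pace and stop on an object; "newtons" is the grip in N (left out, the last holds). Time passes only in rows, so rows that repeat a pose let the fingers close, or fill a call up. It gives the time, the measured TCP pose, the force, the opening and the grip force at its end, in the units of the state.
- r.get_state(): the state, without advancing time (a new reading comes with each control period).
- r.capture(name): name is "scene" or "top" or "wrist"; returns a dict with "pixels" (384x512x3 uint8, red, green, blue), "range_z" (384x512 float32, m along the optical axis (not along the pixel's ray), 0 where there is no reading), "fx", "fy", "cx", "cy" (pixels), "position" and "attitude" of the camera in the world; the wrist camera has in their place "hand_eye" (4x4, takes a point from camera to tool coordinates, whose origin is the TCP and whose axes are the flange's). Camera axes: x right, y up, looking along -z (the intrinsics and any distortion apply to the point x, -y, -z); pixel columns grow to the right and rows downward; lengths in m; the calibration is good to about 2 mm. The wrist camera is an equidistant fisheye: a pixel r from the principal point sees the ray r / f radians off the axis. A picture is of the moment at which its call begins: read the wrist's pose just before it.
- r.close_job(): hands the job in; it is judged then, once.
Trained networks look in the newest picture that a camera, given by its name, has taken for a name from the list of things; names that differ only in an ending like _2 or _b are one class to them, and where a whole thing is asked for, a point or a joint stands for the part that bears it (a point fixed in the world has none). Each returns a list of dicts, best first, with "conf" (0 to 1); they miss things now and then, are a little off and sometimes report something else, mostly with a low value. They report only what shows in the picture. A call takes as long as a camera call. They do not tell look-alikes from the thing itself.
- r.boxes_of(name, camera): "extent" ([left, top, right, bottom] in pixels, round what is visible of it).
- r.regions_of(name, camera): "pixels" (384x512 bool, what is visible of it) and "extent" ([left, top, right, bottom] in pixels, round what is visible of it).
- r.tip_of(name, camera): "at" ([column, row] in pixels: a listed point, or the origin of a listed thing).
The state is a dict: "time_s": time; "joints": joint angles; "qd": joint speeds; "joint_torque": joint torques, N m; "tcp_pos": TCP position; "eef_rot": TCP orientation; "contact_force": force on the tool from outside, world axes, zero at the start; "moment": the same for the moment, N m; "gripper_width": finger opening in m; "gripper_force": force on a finger pad.
Only numpy, scipy, OpenCV 4.12 (cv2) and the standard library are available. Lean on these libraries where they do the work, as an engineer would, in place of code of your own. Each camera call takes 0.05 s, during which the arm holds its last target. There are 200 camera calls.

## Working session

There is one attempt and no reset: what is moved stays moved. The work goes in short steps, Python scripts to look and compute and a tool call to move; the robot and the scene stay as the last step left them, time stands still between calls to the robot, and variables do not carry over. Pictures are saved under pics/ and viewed, at most 10 in all, crops included, and the job is handed in when it is done.

Besides the shell and the picture viewer there is one more tool, called after ">>>" as a command line: name --argument value ..., lists and objects as JSON in quotes. jog_arm: Moves the arm, as the interface text tells. Its arguments: {"type":"object","properties":{"travel":{"type":"array"},"dr":{"type":"array"},"claw":{"type":"array"},"newtons":{"type":"number"}},"required":["travel","dr","claw"]}

```bash
mkdir -p pics
cat > h.py <<'E'
import numpy as np, cv2
from scipy.spatial.transform import Rotation as R
from plant import r
def Rm(a):
    a=np.array(a,float)
    if a.shape==(3,3): return a
    if a.size==4: return R.from_quat(a).as_matrix()
    return R.from_euler('xyz',a,degrees=True).as_matrix()
def world(c,u,v,z=None):
    d=np.array([(u-c['cx'])/c['fx'],-(v-c['cy'])/c['fy'],-1.])
    M=Rm(c['attitude']); p=np.array(c['position']); w=M@d
    if z is not None: return p+w*(z-p[2])/w[2]
    return p+w*c['range_z'][int(round(v)),int(round(u))]
E
python3 - <<'E'
from h import *
s=r.get_state(); print(s['time_s'],s['tcp_pos'],s['eef_rot'],s['gripper_width'])
for n in('top','scene'):
    c=r.capture(n); cv2.imwrite(f'pics/{n}0.png',cv2.cvtColor(c['pixels'],cv2.COLOR_RGB2BGR))
    print(n,c['position'],c['attitude'],{k:c[k] for k in c if k not in('pixels','range_z','position','attitude')})
    for k in('key_square_top','key_bar_top','key_large_top','key_small_top'):
        for d in r.tip_of(k,n)[:3]:
            print(k,np.round(d['at'],1),round(d['conf'],2),world(c,*d['at'],z=.057).round(4),world(c,*d['at']).round(4))
E
```

```text
0.0 [ 0.26124121 -0.621839    0.22559138] [ 1.79901845e+02 -1.00576544e-02 -1.57215264e+02] 0.0877195579506588
top [ 0.48402794 -0.02413491  1.21495732] [  7.57908579   0.78042932 -90.91045471] {'fx': 471.95568261329913, 'fy': 471.95568261329913, 'cx': 256.0029394589697, 'cy': 199.13254576076105}
key_square_top [238.3 207.2] 0.44 [0.619  0.0332 0.057 ] [0.6189 0.0332 0.0578]
key_bar_top [290.6 247.4] 0.53 [ 0.5181 -0.0933  0.057 ] [ 0.5181 -0.0935  0.0546]
key_large_top [361.5 271.7] 0.71 [ 0.4568 -0.2631  0.057 ] [ 0.4567 -0.2644  0.0507]
key_large_top [283.4 199.6] 0.7 [ 0.636  -0.0785  0.057 ] [ 0.6358 -0.0785  0.0586]
key_large_top [399.2 211.6] 0.58 [ 0.6012 -0.3621  0.057 ] [ 0.6019 -0.3639  0.0507]
key_small_top [245.4 241.9] 0.42 [0.5333 0.0168 0.057 ] [0.5334 0.0169 0.0534]
scene [ 1.16962609 -0.05575997  0.65576971] [41.78162161 -0.18013792 83.39921303] {'fx': 349.7997085380962, 'fy': 349.7997085380962, 'cx': 254.52178865444597, 'cy': 186.65743336505486}
key_square_top [262.1 181. ] 0.61 [0.6228 0.0272 0.057 ] [0.6225 0.0272 0.0566]
key_bar_top [209.2 155.1] 0.72 [ 0.5208 -0.0926  0.057 ] [ 0.5209 -0.0926  0.0571]
key_large_top [158.3 264.2] 0.86 [ 0.8154 -0.1983  0.057 ] [ 0.8124 -0.1995  0.0519]
key_large_top [145.8 141.4] 0.63 [ 0.4505 -0.2543  0.057 ] [ 0.4455 -0.2557  0.0528]
key_large_top [211.3 184.1] 0.58 [ 0.6193 -0.0907  0.057 ] [ 0.6188 -0.0907  0.0565]
key_small_top [252.5 156.7] 0.59 [0.5386 0.0141 0.057 ] [0.5376 0.0142 0.056 ]
key_small_top [153.5 204.1] 0.52 [ 0.6645 -0.2186  0.057 ] [ 0.6369 -0.2276  0.0242]
```

Run:
```python
import cv2
a=cv2.imread('pics/top0.png')[150:330,180:440]
cv2.imwrite('pics/topc.png',cv2.resize(a,None,fx=3,fy=3,interpolation=cv2.INTER_CUBIC))
```

```text
(no output)
```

View pics/topc.png

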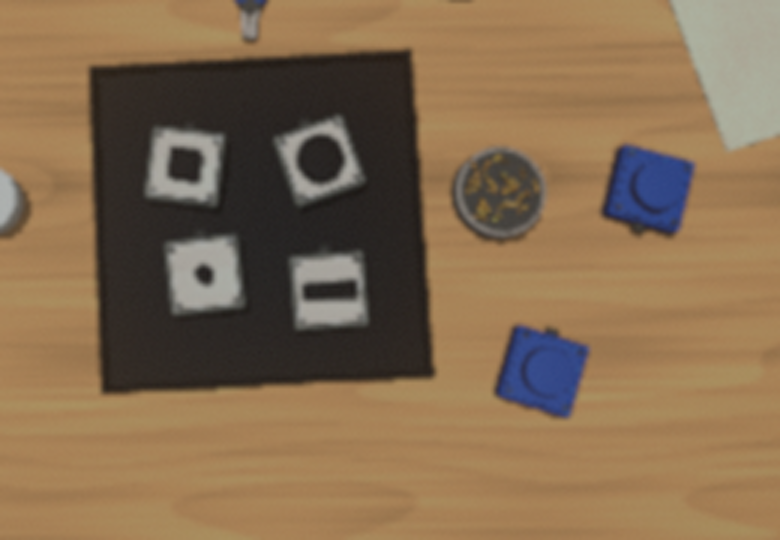

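View pics/scene0.png

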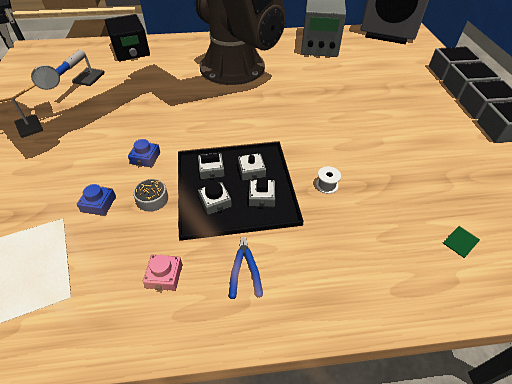

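Candidates (top-camera pixels): the square key at about (242,205), the bar at (290,247), the large round at (286,203) and the small round at (248,241), all on grey boxes in the tray. The blue and pink boxes outside it are look-alikes. The crop confirms the square and bar caps. Before the transfer, I'll check clearance near the arm's start and get the bar's angle.

Run:
```python
from h import *
c=r.capture('scene')
M=Rm(c['attitude']);p=np.array(c['position'])
def proj(w):
    d=M.T@(np.array(w)-p); return c['cx']+c['fx']*d[0]/-d[2], c['cy']+c['fy']*d[1]/d[2]
print('tcp',proj([.261,-.622,.227]))
for u,v in((45,77),(72,63),(25,125),(90,75),(10,95),(125,35),(235,40),(150,190),(327,178)): print(u,v,world(c,u,v).round(3))
# points higher than 80mm, x>0.1
vv,uu=np.mgrid[0:384:3,0:512:3]
P=np.array([world(c,u,v) for u,v in zip(uu.ravel(),vv.ravel())])
m=(P[:,2]>.08)&(P[:,0]>.15)&(P[:,0]<1.0); print(m.sum()); 
if m.any(): print(P[m].min(0),P[m].max(0))
t=r.capture('top')
for k in('key_bar_top','key_square_top'):
    for d in r.regions_of(k,'top')[:2]:
        v,u=np.nonzero(d['pixels']); g=t['pixels'].mean(2)
        w=np.array([world(t,a,b,.057) for a,b in zip(u,v)])[:,:2].astype(np.float32)
        print(k,d['conf'],d['extent'],cv2.minAreaRect(w))
```

```text
tcp (np.float64(-12.272764882519766), np.float64(50.825717686328744))
45 77 [ 0.235 -0.531  0.133]
72 63 [ 0.075 -0.512  0.086]
25 125 [ 0.287 -0.624  0.014]
90 75 [ 0.021 -0.492  0.011]
10 95 [ 0.104 -0.732  0.003]
125 35 [-0.102 -0.369  0.088]
235 40 [0.068 0.01  0.131]
150 190 [ 0.604 -0.235  0.037]
327 178 [0.615 0.187 0.04 ]
294
[ 0.15008479 -0.6365102   0.08074214] [0.29060513 0.10995367 0.3356704 ]
key_bar_top 0.49 [281.9, 241.4, 299.7, 253.3] ((0.5202852487564087, -0.09192287921905518), (0.043954506516456604, 0.012148631736636162), 89.06845092773438)
key_square_top 0.49 [238.6, 200.4, 250.5, 213.5] ((0.6243688464164734, 0.02526826784014702), (0.02231164462864399, 0.024902477860450745), 89.00306701660156)
```

>>> jog_arm --travel '[[-0.06,0.046,0],[-0.12,0.09,0],[-0.19,0.14,0],[-0.26,0.2,0],[-0.33,0.26,0],[-0.4,0.32,0],[-0.47,0.38,0],[-0.54,0.43,0],[-0.62,0.49,0],[-0.7,0.55,0]]' --dr '[[0,0,0],[0,0,0.006],[0,0,0.012],[0,0,0.018],[0,0,0.025],[0,0,0.032],[0,0,0.039],[0,0,0.046],[0,0,0.052],[0,0,0.058]]' --claw '[0,0,0,0,0,0,0,0,0,0]'

```text
time_s: 1.95
tcp_pos: [0.4783, -0.2318, 0.2269]
eef_rot: [-180.0, 0.0, -178.2]
contact_force: [1.4, 0.6, -0.0]
gripper_width: 0.0006
gripper_force: 0.0
```

>>> jog_arm --travel '[[-0.03,0.05,0],[-0.06,0.1,0],[-0.1,0.17,0.02],[-0.14,0.24,0.05],[-0.18,0.31,0.08],[-0.22,0.37,0.11],[-0.26,0.43,0.14],[-0.29,0.48,0.16],[-0.307,0.506,0.174],[-0.307,0.506,0.174]]' --dr '[[0,0,0],[0,0,0],[0,0,0],[0,0,0],[0,0,0],[0,0,0],[0,0,0],[0,0,0],[0,0,0],[0,0,0]]' --claw '[0,0,0,0,0,0,0,0,0,0]'

```text
time_s: 3.2
tcp_pos: [0.6226, 0.0253, 0.1389]
eef_rot: [-180.0, -0.1, -178.0]
contact_force: [-0.9, 0.1, 0.3]
gripper_width: 0.0004
gripper_force: 0.0
```

```bash
cat >> h.py <<'E'
def wristpt(c,s,u,v,z):
    x,y=(u-c['cx'])/c['fx'],(v-c['cy'])/c['fy']; th=np.hypot(x,y); k=np.sin(th)/max(th,1e-9)
    H=np.array(c['hand_eye']); T=Rm(s['eef_rot'])
    w=T@H[:3,:3]@np.array([x*k,-y*k,-np.cos(th)]); p=np.array(s['tcp_pos'])+T@H[:3,3]
    return p+w*(z-p[2])/w[2]
E
python3 - <<'E'
from h import *
s=r.get_state(); print(s['tcp_pos'],s['eef_rot'],s['contact_force'])
c=r.capture('wrist'); cv2.imwrite('pics/w1.png',cv2.cvtColor(c['pixels'],cv2.COLOR_RGB2BGR))
for k in('key_square_top','key_bar_top','key_large_top','key_small_top'):
    for d in r.tip_of(k,'wrist')[:2]: print(k,np.round(d['at']),round(d['conf'],2),wristpt(c,s,*d['at'],.057).round(4))
E
```

```text
[0.62261575 0.02533906 0.13893384] [-1.79980725e+02 -5.88242060e-02 -1.78036285e+02] [-0.86975726  0.0989892   0.33242701]
key_square_top [261. 205.] 0.89 [0.628  0.0263 0.057 ]
key_bar_top [126.  79.] 0.9 [ 0.521  -0.0918  0.057 ]
key_large_top [137. 199.] 0.78 [ 0.6273 -0.0845  0.057 ]
key_large_top [ 3. 36.] 0.7 [ 0.4525 -0.2581  0.057 ]
key_small_top [245.  94.] 0.83 [0.5364 0.0107 0.057 ]
key_small_top [262. 206.] 0.63 [0.6292 0.0274 0.057 ]
```

View pics/w1.png

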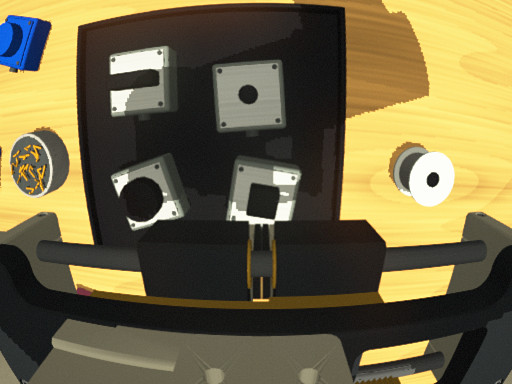

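The wrist view shows the square key at about (263,203), directly under the closed fingertips, and the bar at (135,79), both on grey boxes. The measurements agree to about 3 mm. I'll press the square key slowly.

>>> jog_arm --travel '[[-0.003,0.003,0.03],[-0.003,0.003,0.07],[-0.003,0.003,0.11],[-0.003,0.003,0.14],[-0.003,0.003,0.154],[-0.003,0.003,0.16],[-0.003,0.003,0.165],[-0.003,0.003,0.17],[-0.003,0.003,0.174],[-0.003,0.003,0.174]]' --dr '[[0,0,0],[0,0,0],[0,0,0],[0,0,0],[0,0,0],[0,0,0],[0,0,0],[0,0,0],[0,0,0],[0,0,0]]' --claw '[0,0,0,0,0,0,0,0,0,0]'

```text
time_s: 4.7
tcp_pos: [0.6244, 0.0265, 0.053]
eef_rot: [180.0, 0.1, -178.1]
contact_force: [-0.3, -0.1, 3.8]
gripper_width: 0.0005
gripper_force: 1.7
```

>>> jog_arm --travel '[[0,0,0.001],[0,0,0.002],[0,0,0.003],[0,0,0.004],[0,0,0.005],[0,0,0.005],[0,0,0.005],[0,0,0.005],[0,0,0.005],[0,0,0.005]]' --dr '[[0,0,0],[0,0,0],[0,0,0],[0,0,0],[0,0,0],[0,0,0],[0,0,0],[0,0,0],[0,0,0],[0,0,0]]' --claw '[0,0,0,0,0,0,0,0,0,0]'

```text
time_s: 5.95
tcp_pos: [0.6244, 0.0265, 0.0503]
eef_rot: [180.0, 0.0, -178.1]
contact_force: [0.0, 0.7, 5.4]
gripper_width: 0.0004
gripper_force: 2.8
```

>>> jog_arm --travel '[[0,0,0.001],[0,0,0.002],[0,0,0.002],[0,0,0.002],[0,0,0.002],[0,0,0.002],[0,0,0.002],[0,0,0.002],[0,0,0.002],[0,0,0.002]]' --dr '[[0,0,0],[0,0,0],[0,0,0],[0,0,0],[0,0,0],[0,0,0],[0,0,0],[0,0,0],[0,0,0],[0,0,0]]' --claw '[0,0,0,0,0,0,0,0,0,0]'

```text
time_s: 7.2
tcp_pos: [0.6245, 0.0265, 0.0502]
eef_rot: [180.0, 0.1, -178.1]
contact_force: [-1.5, 0.5, 12.2]
gripper_width: 0.0004
gripper_force: 6.0
```

It bottomed at 12 N. Now release it and rise.

>>> jog_arm --travel '[[0,0,-0.005],[0,0,-0.015],[0,0,-0.03],[0,0,-0.06],[0,0,-0.09],[0,0,-0.12],[0,0,-0.14],[0,0,-0.16],[0,0,-0.16],[0,0,-0.16]]' --dr '[[0,0,0],[0,0,0],[0,0,0],[0,0,0],[0,0,0],[0,0,0],[0,0,0],[0,0,0],[0,0,0],[0,0,0]]' --claw '[0,0,0,0,0,0,0,0,0,0]'

```text
time_s: 8.45
tcp_pos: [0.6237, 0.0263, 0.1286]
eef_rot: [180.0, -0.0, -178.1]
contact_force: [0.5, -0.8, 0.4]
gripper_width: 0.0003
gripper_force: 0.0
```

Run:
```python
from h import *
s=r.get_state(); print(s['time_s'],s['tcp_pos'],s['eef_rot'],s['contact_force'])
c=r.capture('wrist')
for k in('key_square_top','key_bar_top','key_large_top','key_small_top'):
    for d in r.tip_of(k,'wrist')[:1]: print(k,np.round(d['at']),round(d['conf'],2),wristpt(c,s,*d['at'],.057).round(4))
for d in r.regions_of('key_bar_top','wrist')[:1]:
    v,u=np.nonzero(d['pixels']); w=np.array([wristpt(c,s,a,b,.057) for a,b in zip(u,v)])[:,:2].astype(np.float32)
    print(d['extent'],cv2.minAreaRect(w))
```

```text
8.45 [0.62372609 0.02633724 0.128642  ] [ 1.79999691e+02 -3.81513933e-02 -1.78098321e+02] [ 0.51980385 -0.79354565  0.35999049]
key_square_top [261. 206.] 0.83 [0.6274 0.0269 0.057 ]
key_bar_top [120.  76.] 0.86 [ 0.5204 -0.0914  0.057 ]
key_large_top [132. 205.] 0.89 [ 0.6306 -0.0844  0.057 ]
key_small_top [246.  92.] 0.53 [0.5365 0.0128 0.057 ]
[102.3, 63.6, 156.5, 86.6] ((0.5222625136375427, -0.08717760443687439), (0.016488967463374138, 0.05061249062418938), 2.026902198791504)
```

>>> jog_arm --travel '[[0.03,-0.03,0],[0.07,-0.075,0],[0.11,-0.12,0],[0.15,-0.165,0],[0.19,-0.205,0],[0.214,-0.23,0],[0.214,-0.23,0.03],[0.214,-0.23,0.06],[0.214,-0.23,0.087],[0.214,-0.23,0.087]]' --dr '[[0,0,0],[0,0,0],[0,0,0],[0,0,0],[0,0,0],[0,0,0],[0,0,0],[0,0,0],[0,0,0],[0,0,0]]' --claw '[0,0,0,0,0,0,0,0,0,0]'

```text
time_s: 10.0
tcp_pos: [0.5202, -0.0919, 0.0837]
eef_rot: [-180.0, -0.2, -178.1]
contact_force: [0.3, -1.1, 0.1]
gripper_width: 0.0003
gripper_force: 0.0
```

Run:
```python
from h import *
s=r.get_state(); print(s['time_s'],s['tcp_pos'],s['eef_rot'],s['contact_force'])
c=r.capture('wrist'); cv2.imwrite('pics/w2.png',cv2.cvtColor(c['pixels'],cv2.COLOR_RGB2BGR))
for d in r.tip_of('key_bar_top','wrist')[:2]: print(np.round(d['at']),round(d['conf'],2),wristpt(c,s,*d['at'],.057).round(4))
```

```text
10.0 [ 0.52015931 -0.09192282  0.08373378] [-179.97683265   -0.19023664 -178.06082055] [ 0.31267311 -1.06981244  0.05730729]
[264. 224.] 0.83 [ 0.5214 -0.0894  0.057 ]
```

View pics/w2.png

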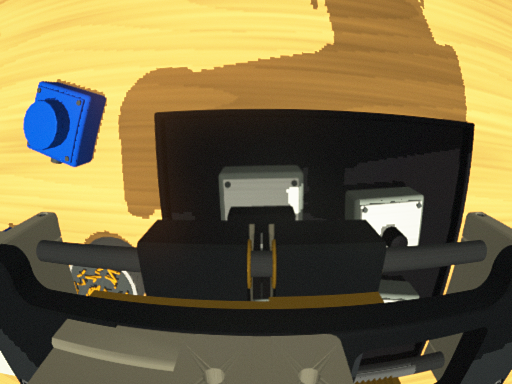

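The bar cap shows at (230-295, 205-220), centred under the fingertip (261). I'll press it.

>>> jog_arm --travel '[[0,0,0.02],[0,0,0.04],[0,0,0.05],[0,0,0.055],[0,0,0.06],[0,0,0.064],[0,0,0.066],[0,0,0.068],[0,0,0.068],[0,0,0.068]]' --dr '[[0,0,0],[0,0,0],[0,0,0],[0,0,0],[0,0,0],[0,0,0],[0,0,0],[0,0,0],[0,0,0],[0,0,0]]' --claw '[0,0,0,0,0,0,0,0,0,0]'

```text
time_s: 11.35
tcp_pos: [0.5209, -0.0922, 0.0517]
eef_rot: [-180.0, 0.0, -178.1]
contact_force: [-2.4, -0.7, 4.4]
gripper_width: 0.0005
gripper_force: 2.2
```

>>> jog_arm --travel '[[0,0,0.001],[0,0,0.002],[0,0,0.003],[0,0,0.004],[0,0,0.004],[0,0,0.004],[0,0,0.004],[0,0,0.004],[0,0,0.004],[0,0,0.004]]' --dr '[[0,0,0],[0,0,0],[0,0,0],[0,0,0],[0,0,0],[0,0,0],[0,0,0],[0,0,0],[0,0,0],[0,0,0]]' --claw '[0,0,0,0,0,0,0,0,0,0]'

```text
time_s: 12.6
tcp_pos: [0.521, -0.0922, 0.0502]
eef_rot: [-180.0, 0.0, -178.1]
contact_force: [-5.2, 0.2, 10.5]
gripper_width: 0.0004
gripper_force: 5.6
```

The bar key is right down at 10.5 N. Withdrawing.

>>> jog_arm --travel '[[0,0,-0.005],[0,0,-0.015],[0,0,-0.03],[0,0,-0.06],[0,0,-0.1],[0,0,-0.15],[0,0,-0.2],[0,0,-0.25],[0,0,-0.25],[0,0,-0.25]]' --dr '[[0,0,0],[0,0,0],[0,0,0],[0,0,0],[0,0,0],[0,0,0],[0,0,0],[0,0,0],[0,0,0],[0,0,0]]' --claw '[0,0,0,0,0,0,0,0,0,0]'

```text
time_s: 13.85
tcp_pos: [0.5208, -0.0921, 0.1748]
eef_rot: [180.0, 0.0, -178.1]
contact_force: [0.3, -0.1, -0.6]
gripper_width: 0.0008
gripper_force: 0.0
```

Run:
```python
from h import *
s=r.get_state(); print(s['time_s'],s['tcp_pos'],s['contact_force'])
c=r.capture('wrist')
for k in('key_square_top','key_bar_top','key_large_top','key_small_top'):
    for d in r.tip_of(k,'wrist')[:1]: print(k,np.round(d['at']),round(d['conf'],2),wristpt(c,s,*d['at'],.057).round(4))
print(r.close_job())
```

```text
13.85 [ 0.52075296 -0.09205202  0.17477781] [ 0.33430893 -0.05176044 -0.63363974]
key_bar_top [305. 225.] 0.74 [ 0.5582 -0.0455  0.057 ]
key_large_top [ 93. 117.] 0.86 [ 0.4507 -0.2652  0.057 ]
key_small_top [363. 206.] 0.58 [0.5368 0.0131 0.057 ]
the job is handed in; nothing more can be done
None
```

I pressed the square key right down (about 12 N), released it, did the same with the bar key (about 10.5 N), withdrew clear and handed the job in at about 14 s; no verdict came back, and the final camera check did not confirm that all four keys and boxes were in place (it missed the square key and tray large round key, and its bar-key reading was off).

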